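Hang a sheet-metal rib on the priming-line rail

TASK

Take the standing hanger with its riveted rib by the tab on top, lift its hook over the front lip of the conveyor rail and lower the tongue behind the lip onto the runner. Keeping hold, slide it gently along the rail until the tongue finds the runner's one pocket and drops fully home, then let go and leave it hanging there; do not force it against the rail and leave the other things on the bench alone.

Things in the scene. Friction and masses are not known exactly. Their poses are not given: they have to be found in the camera images.
- hanger: Steel hook hanger riveted to an aluminium rib with windows, about 0.35 kg, 200 mm tall, standing on its foot (x -28 to +22 mm, 110 mm wide in y). Origin: underside of the foot, straight below the tab. z up; x from the shank (6 mm thick, x = 0) to the tongue; y along the rib's width. The rib is 77 mm high. The crest joining shank and tongue spans 140 to 148 mm above the foot, x -3 to +19.5.
- tab (a point): Point to grip: centre of the upright flat tab on top, 182 mm above the foot. The tab is 10 mm thick in the hanger's x (close the fingers along x), 40 mm wide in y, and spans 148 to 200 mm above the foot. Axes as the hanger's.
- hook_tip (a point): Centre of the lower end of the hook's tongue: hanger x = 16.5 mm, 110 mm above the foot, 72 mm below the grip point. The tongue is 6 mm thick in x, 16 mm wide in y and 30 mm long below the crest; 10.5 mm between tongue and shank. Axes as the hanger's.
- trough_mid (a point): Middle of the trough of the fixed rail, on its floor, 150 mm above the bench. z up, y along the rail (trough 220 mm long), x across from front lip to back wall; trough 12 mm wide. Hang the hanger with its x and y along these, the rib in front of the lip. Tongue on the floor = fully home; the crest then clears the lip by 4 mm, and once let go the hanger leans about 10 degrees against the lip.
- runner_top (a point): Point on the rail 14 mm above trough_mid, same axes: the level of the runner strip that fills the trough, 12 mm below the lip's top. Its one pocket, 24 mm long in y and open down to the floor, has its centre anywhere within 40 mm of this point along y; its place is not measured: feel for it or look from above. The runner is stiff and stays put.
- lip_top (a point): Middle of the top edge of the rail's front anti-jump lip, 26 mm above the trough's floor, same axes as trough_mid. The lip is 4 mm thick (8 mm in -x from the trough's middle). The back wall carries a guide leaning outward to 20 mm behind the trough's middle, 38 mm above the floor; posts stand 18 to 38 mm behind.
- rail: The whole steel rail on its two posts and base plate (110 x 220 mm, 8 mm thick), fixed to the bench. Origin on the bench straight below trough_mid, same axes. The runner strip sticks out of both ends of the trough, up to 195 mm from the middle: bring the hanger in from the front (-x), not past the ends. Pressing the hanger on it with more than 30 N counts as forcing it.
- tape: Bystander: a roll of tape lying flat, 90 mm across, 24 mm high; origin at the centre of its underside.
- rivet_jar: Bystander: a closed jar 60 mm across and 85 mm high, standing; origin at the centre of its underside.
- offcut: Bystander: a wooden offcut 90 x 45 x 38 mm; origin at the centre of its underside.
- driver: Bystander: a screwdriver lying on the bench, handle to its -x.
There are look-alikes about, which are no part of the job. Several things look just like the hanger: the one meant starts farthest to the robot's right.

How it is judged:
By the outcome, as a careful person would: the job done as asked, in the order asked, and still so for the second after the job is handed in, with the robot touching nothing.
It also fails if it takes over 70 s, if anything falls off the work surface, if the arm or the gripper's body presses on something with over 40 N, if the wrist force passes 120 N, or if a joint passes its speed limit or range.

ROBOT

A 6-joint arm with a two-finger parallel gripper is mounted at the origin on the work surface. World frame = base frame: x ahead of the robot, y to its left, z up, the work surface at z = 0. Lengths are in m, angles in rad, forces in N, time in s.
With the tool pointing down it reaches from about 0.25 to 0.725 m from the base axis. Payload 4 kg.
Tool frame: the origin (TCP) lies between the finger pads; the fingertips stand 22 mm ahead of it and the grasp point (between the pads) lies 3 mm ahead of it; z points along the fingers, y is the direction in which the jaws open and shut (so a half turn about z gives the same grasp; the last joint's range is limited). The gripper opens to 85 mm and grips with 20 to 120 N. Pads are 22 mm wide; open, the fingers measure 114 mm over their backs; the gripper's body (76 mm by 85 mm) begins 54 mm behind the grasp point. The pads swing forward as they close: fully open they stand 13 mm farther back than shut.
Start: joints at [-1.206, 0.241, 0.005, 1.335, 0, 1.571], TCP at [0.178, -0.467, 0.253] pointing down, gripper open.
Joint ranges: [-2.72, 2.72], [-1.05, 1.87], [-1.09, 1.28], [-1.99, 2.15], [-1.42, 1.44], [-3.14, 3.14]. Speed limits (rad/s): [2.79, 2.79, 3.14, 3.14, 3.14, 3.14].

INTERFACE

Orientations are given as a unit quaternion [x, y, z, w].
In Python, from plant import get_obs, cams, job, spotter gives the robot as it stands.
- The arm moves only by the tool send_rows, never from a script. Its argument "motion" is a list of rows, each an object with "offset": the shift along the tool's x, y, z in m, a list of three; "twist": the turn about the tool's z in degrees. A call has 1 to 10 rows; each row is the pose to reach, as a shift and turn from the pose commanded when the call began, along the tool's axes at that moment; what a row does not reach only later rows make up. A row lasts 1/10 s, in which the tool goes at most 50 mm and 8.59 degrees, less where a joint would pass 70% of its speed; a pose out of reach is approached as far as the arm can. A call with a gripper value outside its range is refused whole. "jaw" is the finger opening in m, from 0 to 0.0854, set as the call begins (left out, the last holds). The fingers move at their own pace and stop on an object; "force" is the grip in N (left out, the last holds). Time passes only in rows, so rows that repeat a pose let the fingers close. It gives the time, the measured TCP pose, the force and the opening at its end, in the units of the state.
- get_obs(): the state, without advancing time (a new reading comes with each control period).
- cams.grab_frame(name): name is "side" or "top"; returns a dict with "frame" (400x640x3 uint8, red, green, blue), "vertical_fov" (degrees; the focal length in pixels is half the picture's height over the tangent of half this angle, whatever the lens; pixels are square), "cx", "cy" (the principal point, pixels), "xyz" and "orientation" of the camera in the world. Camera axes: x right, y down, z forward; pixel columns grow to the right and rows downward; lengths in m; the calibration is good to about 2 mm. A picture is of the moment at which its call begins. There is no depth.
- job.finish_job(): hands the job in, once; it reports no verdict.
Trained networks look in the newest picture that a camera, given by its name, has taken for a name from the list of things; names that differ only in an ending like _2 or _b are one class to them, and where a whole thing is asked for, a point or a joint stands for the part that bears it (a point fixed in the world has none). Each returns a list of dicts, best first, with "p" (0 to 1); they miss things now and then, are a little off and sometimes report something else, mostly with a low value. They report only what shows in the picture. A call takes as long as a camera call. They do not tell look-alikes from the thing itself.
- spotter.find_in(camera, thing): "location" ([x, y, z] in m, in world coordinates, good to about 4 mm: the middle of the surface that is visible of it).
- spotter.landmark_of(camera, thing): "location" ([x, y, z] in m, in world coordinates, good to about 4 mm: a listed point, or the origin of a listed thing).
The state is a dict: "clock": time; "joint_pos": joint angles; "dq": joint speeds; "tau": joint torques, N m; "position": TCP position; "tcp_rot": TCP orientation; "ft_force": force on the tool from outside, world axes, zero at the start; "torque": the same for the moment, N m; "grip_width": finger opening in m.
Only numpy, scipy, OpenCV 4.12 (cv2) and the standard library are available. Lean on these libraries where they do the work, as an engineer would, in place of code of your own. Each camera call takes 0.05 s, during which the arm holds its last target.

## Working session

There is one attempt and no reset: what is moved stays moved. The work goes in short steps, Python scripts to look and compute and a tool call to move; the robot and the scene stay as the last step left them, time stands still between calls to the robot, and variables do not carry over. Pictures are saved under pics/ and viewed, and the job is handed in when it is done.

Besides the shell and the picture viewer there is one more tool, called after "Call:" by a JSON object that holds its "api" and its "payload". send_rows: Moves the arm, as the interface text tells. Its arguments: {"type":"object","properties":{"motion":{"type":"array","items":{"type":"object","properties":{"offset":{"type":"array","items":{"type":"number"}},"twist":{"type":"number"}}}},"jaw":{"type":"number"},"force":{"type":"number"}},"required":["motion"]}

```bash
mkdir -p pics; ls; python3 - <<'E'
from plant import get_obs, cams, job, spotter
import cv2
o=get_obs();print({k:o[k] for k in o})
for c in ['side','top']:
    f=cams.grab_frame(c);cv2.imwrite(f'pics/{c}0.png',f['frame'][:,:,::-1]);print(c,{k:f[k] for k in f if k!='frame'})
    for t in ['hanger','tab','hook_tip','trough_mid','runner_top','lip_top','rail']:
        for r in spotter.landmark_of(c,t): print(c,t,[round(float(v),4) for v in r['location']],round(float(r['p']),2))
E
```

```text
pics
{'clock': 0.0, 'joint_pos': array([-1.20602885e+00,  2.41440503e-01,  3.73284087e-03,  1.33518597e+00,
        6.93285734e-06,  1.57077516e+00]), 'dq': array([-7.81003828e-04, -3.94873053e-05,  1.28204594e-03,  3.96796262e-04,
       -5.61759251e-04, -3.82511675e-04]), 'tau': array([ 9.50412104e-04, -3.72319150e+01,  2.52408278e+01,  1.70213613e-02,
        3.44209661e-05,  8.42666736e-06]), 'position': array([ 0.17816214, -0.46656392,  0.25240244]), 'tcp_rot': array([ 9.83411679e-01,  1.81384590e-01, -1.86778799e-04, -1.03189066e-03]), 'ft_force': array([-0.0189806 , -0.25537017, -1.02755673]), 'torque': array([-0.04910327,  0.02726135,  0.02661658]), 'grip_width': 0.08536972188489857}
side {'vertical_fov': 56.656159866822556, 'cx': 319.1674779969573, 'cy': 196.00024972770748, 'xyz': array([0.15858785, 0.48055356, 0.65345916]), 'orientation': array([-0.28591677,  0.85291131, -0.41569769,  0.13412431])}
side hanger [0.3637, -0.1754, 0.0025] 0.97
side hanger [0.5271, -0.2599, -0.0005] 0.6
side hanger [0.5295, -0.2634, 0.1797] 0.26
side tab [0.5309, -0.2658, 0.1814] 0.91
side tab 
[... 270 characters left out ...]
 0.1484, -0.0043] 0.87
side rail [0.7125, -0.2094, -0.0005] 0.55
top {'vertical_fov': 53.405553451538495, 'cx': 327.8200133106305, 'cy': 200.2561681988049, 'xyz': array([ 0.38126289, -0.05546043,  1.05195605]), 'orientation': array([ 0.71104313, -0.69652295,  0.07115468, -0.06488811])}
top hanger [0.5288, -0.2626, 0.0055] 0.95
top hanger [0.3651, -0.175, -0.0037] 0.76
top tab [0.3669, -0.1759, 0.179] 0.87
top tab [0.5321, -0.262, 0.1821] 0.63
top hook_tip [0.5377, -0.2608, 0.1081] 0.87
top hook_tip [0.3471, -0.1663, 0.111] 0.76
top hook_tip [0.6121, 0.1463, 0.1543] 0.32
top runner_top [0.6082, 0.1481, 0.166] 0.67
top lip_top [0.5999, 0.1439, 0.1791] 0.9
top rail [0.6136, 0.1448, 0.0008] 0.64
```

View pics/side0.png

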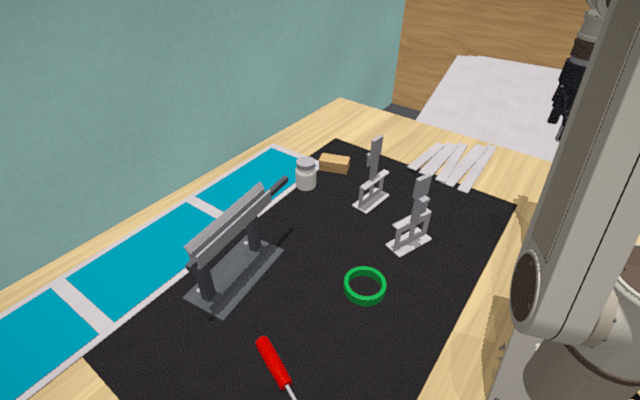

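View pics/top0.png

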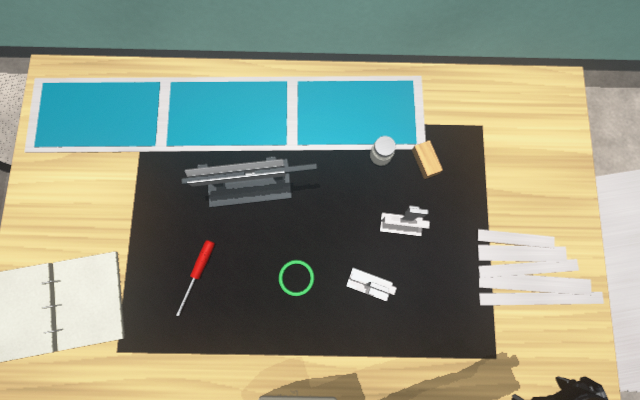

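The side view shows two hangers, at about (372,180) and (412,225), and the rail at (235,240). In the top view the hangers are at (405,222) and (371,285). The one farthest to the robot's right is at about (0.53, -0.262). I'll zoom in for its yaw and for the pocket.

```bash
python3 - <<'E'
import cv2
s=cv2.imread('pics/side0.png');t=cv2.imread('pics/top0.png')
def z(im,x0,y0,x1,y1,k,n): cv2.imwrite(n,cv2.resize(im[y0:y1,x0:x1],None,fx=k,fy=k,interpolation=cv2.INTER_CUBIC))
z(t,175,145,325,215,5.2,'pics/railtop.png')
z(t,340,195,440,305,5.4,'pics/hangtop.png')
z(s,340,125,450,260,4.4,'pics/hangside.png')
z(s,175,170,295,320,4,'pics/railside.png')
E
```

```text
(no output)
```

View pics/railtop.png

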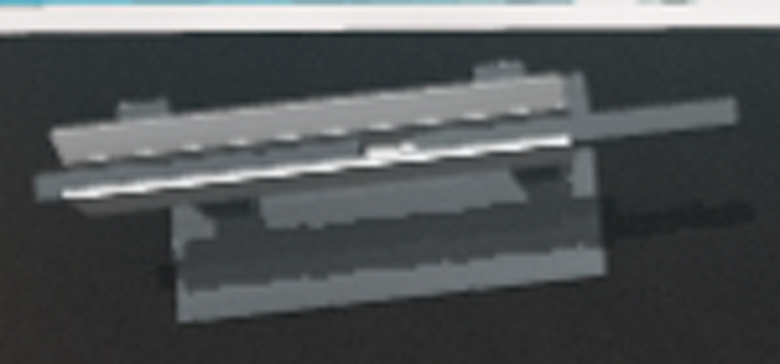

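View pics/hangtop.png

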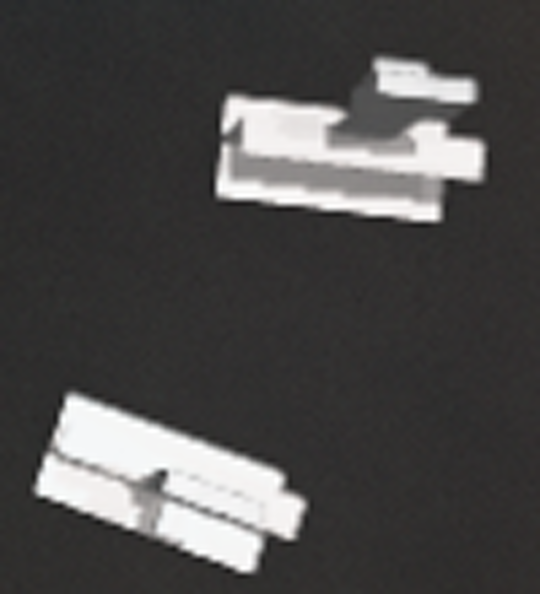

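View pics/hangside.png

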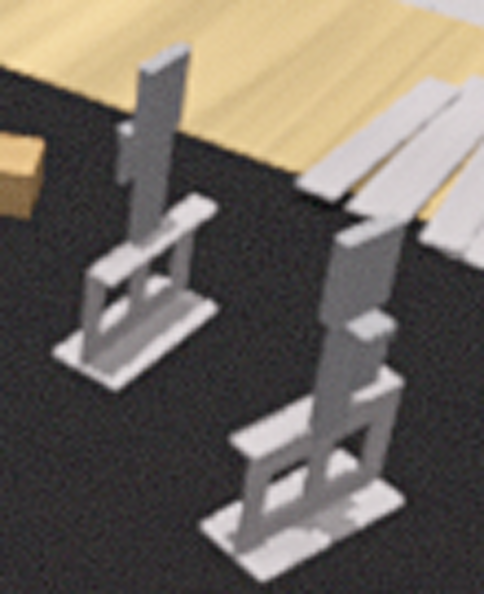

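View pics/railside.png

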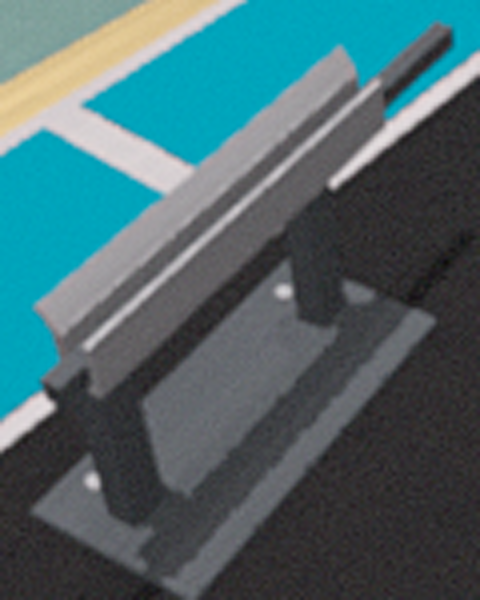

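```bash
cat > h.py <<'E'
import numpy as np, cv2
from scipy.spatial.transform import Rotation as R
CAL={'side':(56.656159866822556,319.1674779969573,196.00024972770748,[0.15858785,0.48055356,0.65345916],[-0.28591677,0.85291131,-0.41569769,0.13412431]),
'top':(53.405553451538495,327.8200133106305,200.2561681988049,[0.38126289,-0.05546043,1.05195605],[0.71104313,-0.69652295,0.07115468,-0.06488811])}
def bp(c,u,v,z):
    fv,cx,cy,p,q=CAL[c];f=200/np.tan(np.radians(fv/2))
    d=R.from_quat(q).apply([(u-cx)/f,(v-cy)/f,1]);p=np.array(p);return p+d*(z-p[2])/d[2]
def pj(c,P):
    fv,cx,cy,p,q=CAL[c];f=200/np.tan(np.radians(fv/2))
    X=R.from_quat(q).inv().apply(np.atleast_2d(P)-p);return X[:,:2]/X[:,2:]*f+[cx,cy]
def frame(x,y,yaw,pts):
    return R.from_euler('z',yaw,degrees=True).apply(np.atleast_2d(pts))+[x,y,0]
E
python3 - <<'E'
from h import *
def ct(c,u,v,z,o,k): return bp(c,o[0]+(u+.5)/k-.5,o[1]+(v+.5)/k-.5,z)
T=lambda u,v,z:ct('top',u,v,z,(175,145),5.2)
H=lambda u,v,z:ct('top',u,v,z,(340,195),5.4)
S=lambda u,v,z:ct('side',u,v,z,(340,125),4.4)
Q=lambda u,v,z:ct('side',u,v,z,(175,170),4)
def seg(n,a,b):
    d=a-b;print(n,a.round(4),b.round(4),'len',np.linalg.norm(d).round(4),'yaw',np.degrees(np.arctan2(-d[0],d[1])).round(2),'mid',((a+b)/2).round(4))
seg('plate front',T(178,322,.008),T(606,272,.008))
seg('lip top',T(64,195,.176),T(571,140,.176))
seg('wall guide top',T(52,130,.188),T(566,73,.188))
seg('side lip',Q(90,345,.176),Q(380,80,.176))
seg('side plate front',Q(190,598,.008),Q(436,317,.008))
seg('pocket',T(362,152,.15),T(415,148,.15))
seg('pocket',T(362,152,.164),T(415,148,.164))
seg('foot front top',H(218,197,.003),H(440,219,.003))
seg('foot front side',S(53,352,.003)*0+S(263,580,.003)*0+S(52,352,.003),S(118,388,.003))
seg('tab top',H(375,65,.2),H(476,90,.2))
seg('tab side',S(140,70,.2),S(188,45,.2))
seg('foot s',S(118,388,.003),S(217,308,.003))
E
```

```text
plate front [0.5612 0.2532 0.008 ] [0.5921 0.0356 0.008 ] len 0.2197 yaw 8.07 mid [0.5766 0.1444 0.008 ]
lip top [0.5871 0.2571 0.176 ] [0.6167 0.0384 0.176 ] len 0.2206 yaw 7.71 mid [0.6019 0.1478 0.176 ]
wall guide top [0.6129 0.2605 0.188 ] [0.6434 0.0405 0.188 ] len 0.222 yaw 7.91 mid [0.6282 0.1505 0.188 ]
side lip [0.5856 0.2533 0.176 ] [0.6154 0.0388 0.176 ] len 0.2166 yaw 7.9 mid [0.6005 0.146  0.176 ]
side plate front [0.5621 0.2516 0.008 ] [0.5907 0.0348 0.008 ] len 0.2187 yaw 7.53 mid [0.5764 0.1432 0.008 ]
pocket [0.616  0.1348 0.15  ] [0.6184 0.1111 0.15  ] len 0.0238 yaw 5.76 mid [0.6172 0.1229 0.15  ]
pocket [0.6123 0.1318 0.164 ] [0.6147 0.1085 0.164 ] len 0.0234 yaw 5.76 mid [0.6135 0.1202 0.164 ]
foot front top [ 0.5058 -0.2027  0.003 ] [ 0.4972 -0.3117  0.003 ] len 0.1093 yaw -4.49 mid [ 0.5015 -0.2572  0.003 ]
foot front side [ 0.5556 -0.208   0.003 ] [ 0.5048 -0.2035  0.003 ] len 0.051 yaw -95.11 mid [ 0.5302 -0.2057  0.003 ]
tab top [ 0.5372 -0.2388  0.2   ] [ 0.5279 -0.2794  0.2   ] len 0.0417 yaw -12.99 mid [ 0.5326 -0.2591  0.2   ]
tab side [ 0.5307 -0.2366  0.2   ] [ 0.5235 -0.2781  0.2   ] len 0.0421 yaw -9.78 mid [ 0.5271 -0.2574  0.2   ]
foot s [ 0.5048 -0.2035  0.003 ] [ 0.4949 -0.311   0.003 ] len 0.108 yaw -5.25 mid [ 0.4999 -0.2572  0.003 ]
```

```bash
cat >> h.py <<'E'
def plan(tx,ty,tz,yaw_ty,o=None):
    """yaw_ty: desired world angle of tool y (deg), mod 180"""
    from plant import get_obs
    o=o or get_obs();r=R.from_quat(o['tcp_rot']);p=np.array(o['position'])
    off=r.inv().apply(np.array([tx,ty,tz])-p);ty_=r.apply([0,1,0]);a=np.degrees(np.arctan2(ty_[1],ty_[0]))
    tw=-((yaw_ty-a+90)%180-90)
    print('pos',p.round(4),'tooly',a.round(2),'z',r.apply([0,0,1]).round(4),'off',off.round(4),'twist',round(tw,2),'F',np.round(o['ft_force'],2),'w',round(o['grip_width'],4),'t',round(o['clock'],2),'q',np.round(o['joint_pos'],2))
E
python3 -c "
from h import *
plan(.529,-.2605,.28,-4.9)"
```

```text
pos [ 0.1784 -0.4671  0.2533] tooly -69.1 z [ 0. -0. -1.] off [ 0.4012 -0.0679 -0.0267] twist -64.2 F [-0.35 -0.17  0.11] w 0.0851 t 0.8 q [-1.21  0.24  0.01  1.34  0.    1.57]
```

Call:
{"api": "send_rows", "payload": {"motion": [{"offset": [0.02,0,-0.03],"twist": -4},{"offset": [0.06,-0.01,-0.03],"twist": -11},{"offset": [0.1,-0.017,-0.03],"twist": -18},{"offset": [0.14,-0.024,-0.03],"twist": -25},{"offset": [0.18,-0.03,-0.03],"twist": -32},{"offset": [0.22,-0.037,-0.03],"twist": -39},{"offset": [0.26,-0.044,-0.03],"twist": -46},{"offset": [0.3,-0.051,-0.03],"twist": -53},{"offset": [0.34,-0.058,-0.03],"twist": -60},{"offset": [0.37,-0.063,-0.03],"twist": -64}]}}

```text
clock: 1.8
position: [0.5035, -0.2747, 0.2832]
tcp_rot: [0.736, 0.677, 0.0, 0.0]
ft_force: [-0.6, -0.6, -1.1]
grip_width: 0.0857
```

```bash
python3 - <<'E'
from h import *
from plant import *
f=cams.grab_frame('top');cv2.imwrite('pics/top1.png',f['frame'][:,:,::-1])
for t in ['tab','hanger']:
    for r in spotter.landmark_of('top',t): print(t,[round(float(v),4) for v in r['location']],round(float(r['p']),2))
plan(.529,-.2605,.28,-4.9)
E
```

```text
tab [0.3671, -0.1782, 0.1805] 0.59
tab [0.533, -0.2658, 0.1855] 0.56
tab [0.7139, -0.2079, -0.0017] 0.36
hanger [0.5256, -0.2637, 0.0006] 0.98
hanger [0.3636, -0.1753, 0.0013] 0.63
pos [ 0.5028 -0.275   0.2826] tooly -4.94 z [-8.e-04  2.e-04 -1.e+00] off [0.0167 0.0249 0.0026] twist -0.04 F [ 0.46 -0.51  0.7 ] w 0.0856 t 1.95 q [-0.5   0.38  0.28  1.47 -0.    1.16]
```

View pics/top1.png

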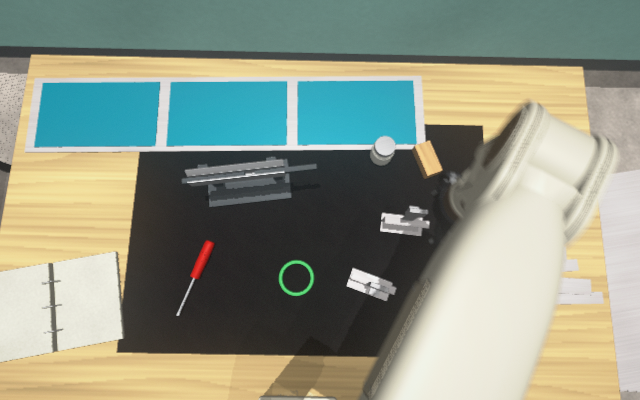

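```bash
python3 - <<'E'
from h import *
from plant import *
print(pj('top',[[.5028,-.275,.2826],[.5028,-.275,.45],[.53,-.26,.2]]).round(0))
f=cams.grab_frame('top');cv2.imwrite('pics/top2.png',f['frame'][:,:,::-1])
f=cams.grab_frame('side');cv2.imwrite('pics/side2.png',f['frame'][:,:,::-1])
E
```

```text
[[437. 217.]
 [467. 201.]
 [419. 210.]]
```

View pics/top2.png

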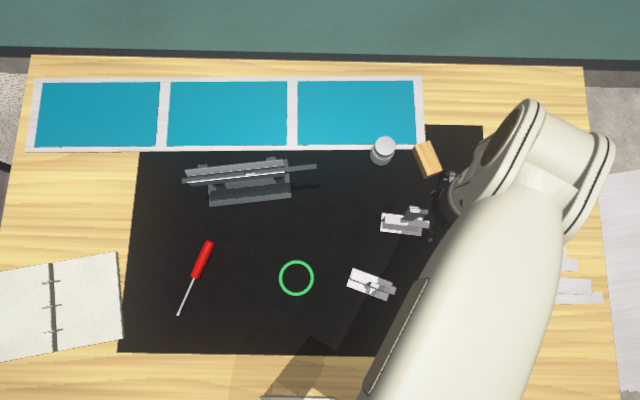

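View pics/side2.png

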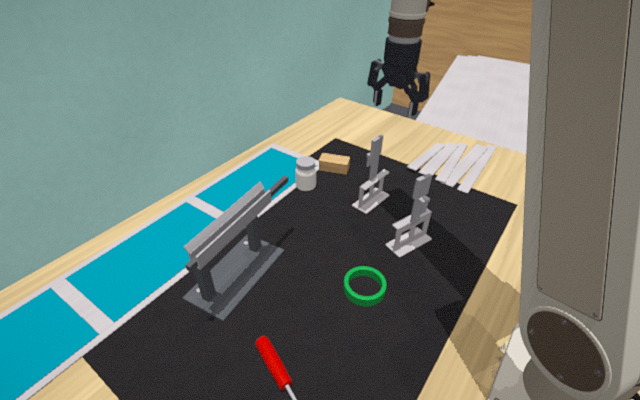

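Nothing was hidden under the arm, so there are just two hangers and the target is (0.53, -0.261). In the side view the gripper is at about (400,85), near the target. Next I align and descend.

Call:
{"api": "send_rows", "payload": {"motion": [{"offset": [0.008,0.012,0.003],"twist": 0},{"offset": [0.0165,0.0255,0.003],"twist": 0},{"offset": [0.0165,0.0255,0.01],"twist": 0},{"offset": [0.0165,0.0255,0.025],"twist": 0},{"offset": [0.0165,0.0255,0.045],"twist": 0},{"offset": [0.0165,0.0255,0.065],"twist": 0},{"offset": [0.0165,0.0255,0.085],"twist": 0},{"offset": [0.0165,0.0255,0.098],"twist": 0},{"offset": [0.0165,0.0255,0.098],"twist": 0}]}}

```text
clock: 2.95
position: [0.5267, -0.2614, 0.1824]
tcp_rot: [0.738, 0.675, -0.001, -0.003]
ft_force: [-0.6, -0.1, 0.7]
grip_width: 0.0851
```

```bash
python3 - <<'E'
from h import *
from plant import *
f=cams.grab_frame('side');cv2.imwrite('pics/s3.png',cv2.resize(f['frame'][100:240,320:450,::-1],None,fx=4,fy=4,interpolation=cv2.INTER_CUBIC))
plan(.5295,-.261,.185,-4.9)
E
```

```text
pos [ 0.5275 -0.2618  0.184 ] tooly -5.11 z [-0.0028  0.0013 -1.    ] off [ 0.001   0.0019 -0.001 ] twist -0.21 F [ 0.7  -0.31 -0.57] w 0.0855 t 3.0 q [-0.46  0.45  0.13  1.25 -0.    1.2 ]
```

View pics/s3.png

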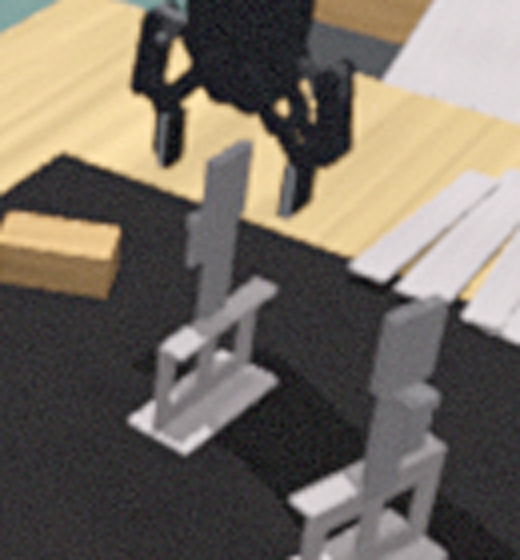

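The fingers straddle the target's tab, at (395,150) in the full frame. I'll close gently.

Call:
{"api": "send_rows", "payload": {"motion": [{"offset": [0,0,0],"twist": 0},{"offset": [0,0,0],"twist": 0},{"offset": [0,0,0],"twist": 0},{"offset": [0,0,0],"twist": 0},{"offset": [0,0,0],"twist": 0},{"offset": [0,0,0],"twist": 0},{"offset": [0,0,0],"twist": 0},{"offset": [0,0,0],"twist": 0},{"offset": [0,0,0],"twist": 0},{"offset": [0,0,0],"twist": 0}], "jaw": 0.0, "force": 60}}

```text
clock: 4.0
position: [0.5287, -0.2622, 0.1857]
tcp_rot: [0.738, 0.675, 0.0, 0.0]
ft_force: [-0.1, 0.7, 4.0]
grip_width: 0.0093
```

```bash
python3 - <<'E'
from h import *
from plant import *
f=cams.grab_frame('side');cv2.imwrite('pics/s4.png',cv2.resize(f['frame'][100:240,320:450,::-1],None,fx=4,fy=4,interpolation=cv2.INTER_CUBIC))
plan(.5295,-.261,.185,-4.9)
E
```

```text
pos [ 0.5287 -0.2622  0.1858] tooly -5.1 z [ 9.e-04 -5.e-04 -1.e+00] off [0.0013 0.0007 0.0008] twist -0.2 F [-0.06  0.82  3.99] w 0.0094 t 4.05 q [-0.46  0.45  0.13  1.25 -0.    1.2 ]
```

View pics/s4.png

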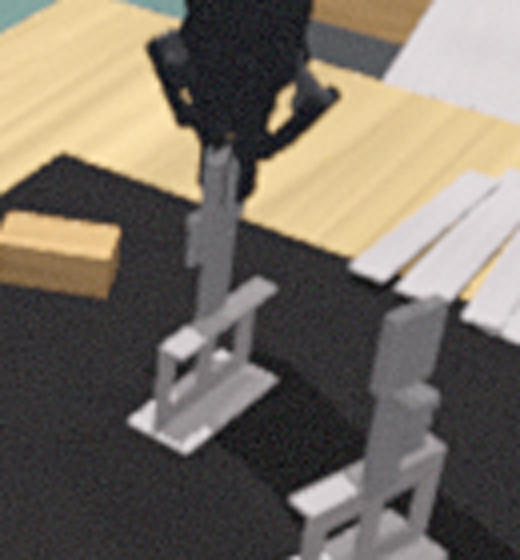

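The tab is gripped, with an opening of about 9.4 mm, and the hanger is still upright. Lifting.

Call:
{"api": "send_rows", "payload": {"motion": [{"offset": [0,0,-0.005],"twist": 0},{"offset": [0,0,-0.015],"twist": 0},{"offset": [0,0,-0.03],"twist": 0},{"offset": [0,0,-0.05],"twist": 0},{"offset": [0,0,-0.07],"twist": 0},{"offset": [0,0,-0.09],"twist": 0},{"offset": [0,0,-0.105],"twist": 0},{"offset": [0,0,-0.11],"twist": 0},{"offset": [0,0,-0.11],"twist": 0},{"offset": [0,0,-0.11],"twist": 0}]}}

```text
clock: 5.05
position: [0.528, -0.2619, 0.2943]
tcp_rot: [0.738, 0.675, -0.0, -0.001]
ft_force: [-0.0, 0.6, -2.9]
grip_width: 0.0095
```

```bash
python3 - <<'E'
from h import *
from plant import *
f=cams.grab_frame('side');cv2.imwrite('pics/s5.png',cv2.resize(f['frame'][60:240,320:450,::-1],None,fx=3.3,fy=3.3,interpolation=cv2.INTER_CUBIC))
plan(.51,.15,.295,7.9)
E
```

```text
pos [ 0.5279 -0.2618  0.294 ] tooly -5.1 z [-0.0022  0.0011 -1.    ] off [ 0.4086 -0.0544 -0.0005] twist -13.0 F [-0.96 -0.32 -3.04] w 0.0093 t 5.1 q [-0.46  0.42  0.36  1.51  0.    1.2 ]
```

View pics/s5.png

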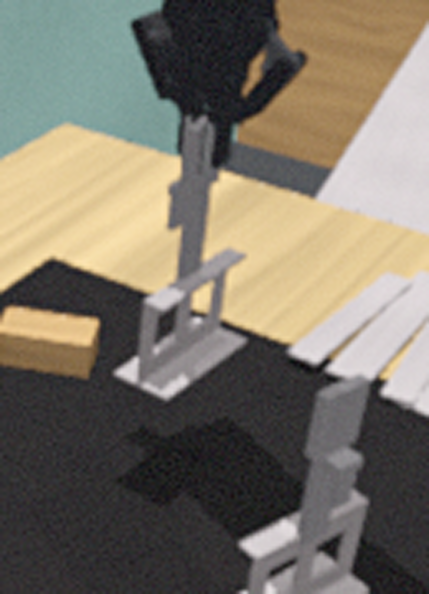

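Call:
{"api": "send_rows", "payload": {"motion": [{"offset": [0.005,-0.003,0],"twist": -0.5},{"offset": [0.017,-0.008,0],"twist": -1},{"offset": [0.035,-0.015,0],"twist": -2},{"offset": [0.06,-0.022,0],"twist": -3},{"offset": [0.09,-0.028,0],"twist": -4},{"offset": [0.12,-0.033,0],"twist": -5},{"offset": [0.15,-0.037,0],"twist": -6},{"offset": [0.18,-0.04,0],"twist": -7},{"offset": [0.205,-0.043,0],"twist": -8},{"offset": [0.22,-0.045,0],"twist": -8}]}}

```text
clock: 6.1
position: [0.5022, -0.0365, 0.2953]
tcp_rot: [0.688, 0.726, 0.0, -0.0]
ft_force: [0.8, -0.3, -2.9]
grip_width: 0.0092
```

```bash
python3 - <<'E'
from h import *
from plant import *
plan(.51,.15,.295,7.9)
E
```

```text
pos [ 0.5022 -0.0365  0.2953] tooly 3.06 z [-5.e-04  6.e-04 -1.e+00] off [0.1858 0.0178 0.0004] twist -4.84 F [ 0.83 -0.26 -2.87] w 0.0092 t 6.1 q [-0.07  0.23  0.11  1.44  0.    1.44]
```

Call:
{"api": "send_rows", "payload": {"motion": [{"offset": [0.01,0.003,0],"twist": -1},{"offset": [0.03,0.008,0],"twist": -2},{"offset": [0.055,0.013,0],"twist": -3},{"offset": [0.085,0.018,0],"twist": -4},{"offset": [0.115,0.023,0],"twist": -4.8},{"offset": [0.14,0.028,0],"twist": -4.8},{"offset": [0.16,0.03,0],"twist": -4.8},{"offset": [0.175,0.032,0],"twist": -4.8},{"offset": [0.178,0.032,0],"twist": -4.8},{"offset": [0.178,0.032,0],"twist": -4.8}]}}

```text
clock: 7.1
position: [0.5261, 0.1403, 0.2951]
tcp_rot: [0.658, 0.753, -0.0, 0.0]
ft_force: [0.2, -0.5, -3.4]
grip_width: 0.0093
```

```bash
python3 - <<'E'
from h import *
from plant import *
for c in ['top','side']:
  f=cams.grab_frame(c);cv2.imwrite(f'pics/{c}6.png',f['frame'][:,:,::-1])
  for t in ['tab','hook_tip','trough_mid','lip_top','runner_top']:
    for r in spotter.landmark_of(c,t): print(c,t,[round(float(v),4) for v in r['location']],round(float(r['p']),2))
plan(.5925,.1507,.295,7.9)
E
```

```text
top tab [0.5282, 0.1373, 0.2957] 0.84
top tab [0.3669, -0.1744, 0.1816] 0.8
top hook_tip [0.54, 0.1428, 0.2185] 0.96
top hook_tip [0.3504, -0.1692, 0.1083] 0.83
top hook_tip [0.7136, -0.2059, -0.0039] 0.5
top trough_mid [0.5982, 0.1419, 0.1754] 0.63
top trough_mid [0.6108, 0.1466, 0.1512] 0.59
top lip_top [0.6009, 0.1428, 0.1801] 0.79
top lip_top [0.6116, 0.1438, -0.001] 0.73
top runner_top [0.6073, 0.1461, 0.1628] 0.64
side tab [0.5298, 0.1358, 0.2904] 0.93
side tab [0.3639, -0.1686, 0.1845] 0.81
side hook_tip [0.3524, -0.1722, 0.1077] 0.66
side hook_tip [0.5458, 0.1374, 0.2206] 0.57
side trough_mid [0.6141, 0.1443, 0.1531] 0.81
side lip_top [0.6028, 0.1469, 0.1703] 0.61
side runner_top [0.6113, 0.1473, 0.1649] 0.88
pos [0.5261 0.1403 0.2953] tooly 7.69 z [ 0.  0. -1.] off [0.0014 0.0672 0.0003] twist -0.21 F [-0.71  0.14 -1.92] w 0.009 t 7.7 q [0.26 0.32 0.22 1.47 0.   1.7 ]
```

View pics/top6.png

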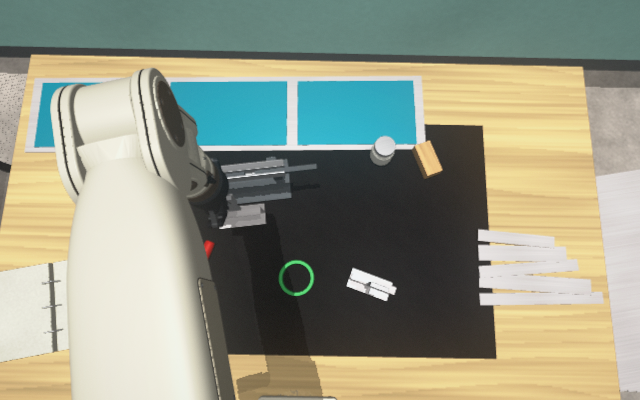

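View pics/side6.png

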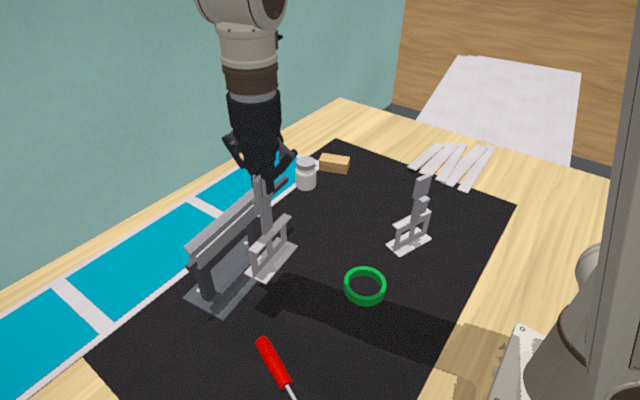

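The top view shows the held hanger at about (240,215), in front of the rail and parallel to it. In the side view it sits at (265,230), upright. I'll move in over the lip, still high.

Call:
{"api": "send_rows", "payload": {"motion": [{"offset": [0.001,0.005,0],"twist": -0.2},{"offset": [0.001,0.017,0],"twist": -0.2},{"offset": [0.001,0.032,0],"twist": -0.2},{"offset": [0.001,0.047,0],"twist": -0.2},{"offset": [0.001,0.059,0],"twist": -0.2},{"offset": [0.001,0.065,0],"twist": -0.2},{"offset": [0.001,0.067,0.005],"twist": -0.2},{"offset": [0.001,0.067,0.013],"twist": -0.2},{"offset": [0.001,0.067,0.018],"twist": -0.2},{"offset": [0.001,0.067,0.02],"twist": -0.2}]}}

```text
clock: 8.7
position: [0.5914, 0.1503, 0.2742]
tcp_rot: [0.657, 0.754, -0.001, -0.001]
ft_force: [-1.1, -0.2, -3.2]
grip_width: 0.0095
```

```bash
python3 - <<'E'
from h import *
from plant import *
f=cams.grab_frame('side');cv2.imwrite('pics/s7.png',cv2.resize(f['frame'][150:310,180:310,::-1],None,fx=3.7,fy=3.7,interpolation=cv2.INTER_CUBIC))
f=cams.grab_frame('top');cv2.imwrite('pics/t7.png',cv2.resize(f['frame'][130:230,170:320,::-1],None,fx=5,fy=5,interpolation=cv2.INTER_CUBIC))
plan(.5925,.1507,.275,7.9)
E
```

```text
pos [0.5917 0.1503 0.2748] tooly 7.91 z [-1.1e-03 -3.0e-04 -1.0e+00] off [ 0.0003  0.0008 -0.0002] twist 0.01 F [-0.35  0.19 -1.62] w 0.0092 t 8.8 q [ 0.25  0.46  0.38  1.49 -0.    1.68]
```

View pics/s7.png

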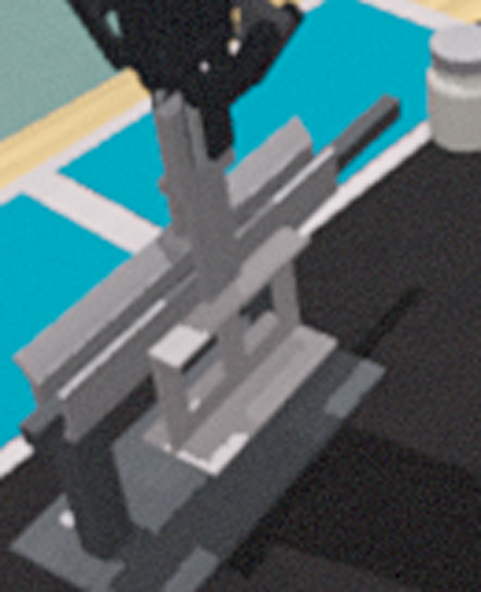

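View pics/t7.png

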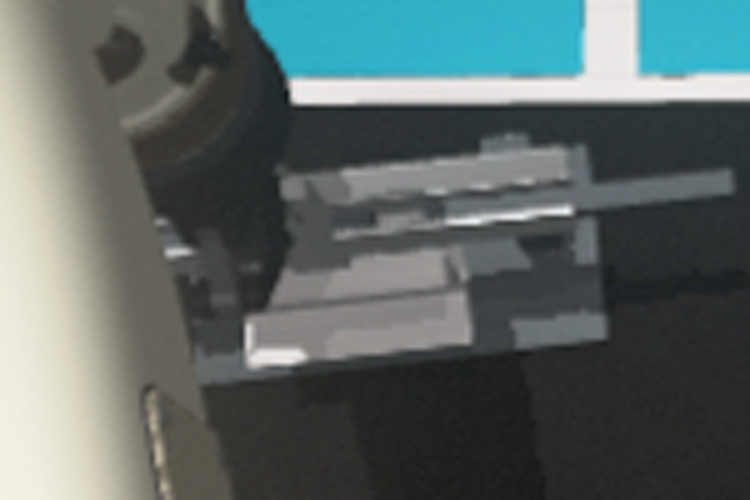

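```bash
python3 - <<'E'
from h import *
im=cv2.imread('pics/s7.png');k=3.7
def dr(x,y,yaw,dz,segs,col):
    for a,b in segs:
        P=frame(x,y,yaw,np.array([a,b])/1000.)+[0,0,dz];p=pj('side',P)
        q=((p-[180,150]+.5)*k-.5).round().astype(int);cv2.line(im,tuple(map(int,q[0])),tuple(map(int,q[1])),col,1,cv2.LINE_AA)
def box(x0,x1,y0,y1,z0,z1):
    c=[(x,y,z) for x in(x0,x1) for y in(y0,y1) for z in(z0,z1)]
    return [(a,b) for i,a in enumerate(c) for b in c[i+1:] if sum(u!=v for u,v in zip(a,b))==1]
h=box(13.5,19.5,-8,8,110,140)+box(-5,5,-20,20,148,200)+box(-28,22,-55,55,0,3)
dr(.5917,.1503,7.9,.2748-.1858,h,(0,0,255))
dr(.6095,.148,7.85,0,box(-10,-6,-110,110,150,176),(0,255,0))
cv2.imwrite('pics/s7o.png',im)
E
```

```text
(no output)
```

View pics/s7o.png

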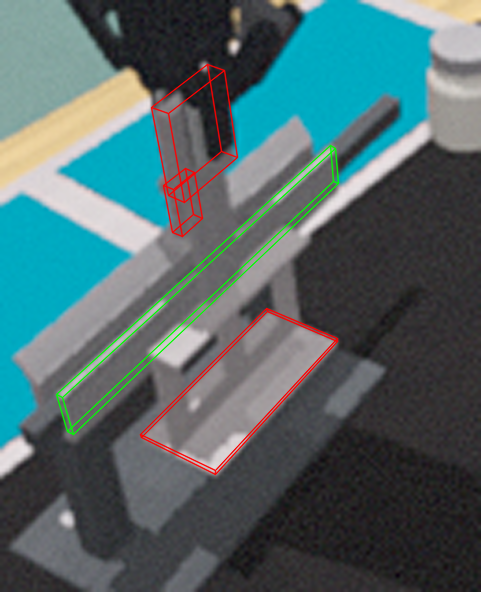

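The predicted wireframes match the picture: the tongue sits above the trough, between lip and guide. Lowering.

Call:
{"api": "send_rows", "payload": {"motion": [{"offset": [0,0.0005,0.003],"twist": 0},{"offset": [0,0.0005,0.007],"twist": 0},{"offset": [0,0.0005,0.011],"twist": 0},{"offset": [0,0.0005,0.015],"twist": 0},{"offset": [0,0.0005,0.019],"twist": 0},{"offset": [0,0.0005,0.022],"twist": 0},{"offset": [0,0.0005,0.025],"twist": 0},{"offset": [0,0.0005,0.027],"twist": 0},{"offset": [0,0.0005,0.028],"twist": 0}]}}

```text
clock: 9.7
position: [0.5928, 0.1505, 0.2471]
tcp_rot: [0.657, 0.754, -0.0, -0.0]
ft_force: [-0.2, -0.1, -2.7]
grip_width: 0.0091
```

Call:
{"api": "send_rows", "payload": {"motion": [{"offset": [0,0,0.001],"twist": 0},{"offset": [0,0,0.002],"twist": 0},{"offset": [0,0,0.003],"twist": 0},{"offset": [0,0,0.004],"twist": 0},{"offset": [0,0,0.005],"twist": 0},{"offset": [0,0,0.005],"twist": 0}]}}

```text
clock: 10.3
position: [0.5928, 0.1504, 0.2421]
tcp_rot: [0.657, 0.754, -0.0, -0.0]
ft_force: [0.0, 0.5, -2.0]
grip_width: 0.0093
```

Call:
{"api": "send_rows", "payload": {"motion": [{"offset": [0,0,0.0005],"twist": 0},{"offset": [0,0,0.001],"twist": 0},{"offset": [0,0,0.0015],"twist": 0},{"offset": [0,0,0.0015],"twist": 0}]}}

```text
clock: 10.7
position: [0.5928, 0.1505, 0.2407]
tcp_rot: [0.657, 0.754, -0.0, -0.0]
ft_force: [-0.3, -0.2, -1.4]
grip_width: 0.0097
```

Call:
{"api": "send_rows", "payload": {"motion": [{"offset": [0,0,0.0005],"twist": 0},{"offset": [0,0,0.001],"twist": 0},{"offset": [0,0,0.001],"twist": 0}]}}

```text
clock: 11.0
position: [0.5929, 0.1505, 0.2398]
tcp_rot: [0.657, 0.754, 0.0, 0.0]
ft_force: [-0.1, -0.4, -2.2]
grip_width: 0.0094
```

Call:
{"api": "send_rows", "payload": {"motion": [{"offset": [0,0,0.0005],"twist": 0},{"offset": [0,0,0.001],"twist": 0},{"offset": [0,0,0.001],"twist": 0}]}}

```text
clock: 11.3
position: [0.5929, 0.1505, 0.2397]
tcp_rot: [0.657, 0.754, 0.0, 0.0]
ft_force: [-1.6, -0.5, 2.8]
grip_width: 0.0093
```

The tongue touches the runner at TCP z = 0.2397 with about 5 N. Now a gentle slide toward the pocket, along tool -x.

Call:
{"api": "send_rows", "payload": {"motion": [{"offset": [-0.002,0,0],"twist": 0},{"offset": [-0.004,0,0],"twist": 0},{"offset": [-0.006,0,0],"twist": 0},{"offset": [-0.008,0,0],"twist": 0},{"offset": [-0.01,0,0],"twist": 0},{"offset": [-0.012,0,0],"twist": 0},{"offset": [-0.014,0,0],"twist": 0},{"offset": [-0.016,0,0],"twist": 0},{"offset": [-0.018,0,0],"twist": 0},{"offset": [-0.02,0,0],"twist": 0}]}}

```text
clock: 12.3
position: [0.5963, 0.1312, 0.2396]
tcp_rot: [0.657, 0.754, 0.001, 0.0]
ft_force: [0.1, 4.7, 5.4]
grip_width: 0.0095
```

Call:
{"api": "send_rows", "payload": {"motion": [{"offset": [-0.0015,0,0],"twist": 0},{"offset": [-0.003,0,0],"twist": 0},{"offset": [-0.0045,0,0],"twist": 0},{"offset": [-0.006,0,0],"twist": 0},{"offset": [-0.0075,0,0],"twist": 0},{"offset": [-0.0075,0,0],"twist": 0}]}}

```text
clock: 12.9
position: [0.5973, 0.1234, 0.2395]
tcp_rot: [0.657, 0.754, 0.001, 0.0]
ft_force: [-0.3, 3.8, 5.5]
grip_width: 0.0093
```

Call:
{"api": "send_rows", "payload": {"motion": [{"offset": [-0.001,0,0],"twist": 0},{"offset": [-0.002,0,0],"twist": 0},{"offset": [-0.003,0,0],"twist": 0},{"offset": [-0.003,0,0],"twist": 0}]}}

```text
clock: 13.3
position: [0.5975, 0.1201, 0.239]
tcp_rot: [0.657, 0.754, 0.0, 0.0]
ft_force: [0.5, 3.9, 4.9]
grip_width: 0.0091
```

Call:
{"api": "send_rows", "payload": {"motion": [{"offset": [-0.001,0,0],"twist": 0},{"offset": [-0.002,0,0],"twist": 0},{"offset": [-0.002,0,0],"twist": 0}]}}

```text
clock: 13.6
position: [0.5963, 0.117, 0.2369]
tcp_rot: [0.657, 0.754, -0.002, -0.001]
ft_force: [0.2, 0.5, -2.1]
grip_width: 0.0093
```

Call:
{"api": "send_rows", "payload": {"motion": [{"offset": [-0.001,0,0],"twist": 0},{"offset": [-0.002,0,0],"twist": 0},{"offset": [-0.002,0,0],"twist": 0}]}}

```text
clock: 13.9
position: [0.5975, 0.1159, 0.2384]
tcp_rot: [0.657, 0.754, -0.0, -0.0]
ft_force: [0.0, 0.7, -2.6]
grip_width: 0.0095
```

The support vanished: z fell and the force is back to the bare weight. So the tongue is over the pocket. I'll centre it a little and lower.

Call:
{"api": "send_rows", "payload": {"motion": [{"offset": [-0.001,0,0.0005],"twist": 0},{"offset": [-0.0015,0,0.0015],"twist": 0},{"offset": [-0.0015,0,0.003],"twist": 0},{"offset": [-0.0015,0,0.004],"twist": 0},{"offset": [-0.0015,0,0.004],"twist": 0}]}}

```text
clock: 14.4
position: [0.5977, 0.1148, 0.2345]
tcp_rot: [0.657, 0.754, -0.0, -0.0]
ft_force: [0.5, 0.1, -1.7]
grip_width: 0.0093
```

Free inside the pocket. The floor is expected at TCP z ≈ 0.2257.

Call:
{"api": "send_rows", "payload": {"motion": [{"offset": [0,0,0.001],"twist": 0},{"offset": [0,0,0.002],"twist": 0},{"offset": [0,0,0.003],"twist": 0},{"offset": [0,0,0.004],"twist": 0},{"offset": [0,0,0.005],"twist": 0},{"offset": [0,0,0.006],"twist": 0},{"offset": [0,0,0.007],"twist": 0},{"offset": [0,0,0.007],"twist": 0}]}}

```text
clock: 15.2
position: [0.5977, 0.1148, 0.2276]
tcp_rot: [0.657, 0.754, -0.0, -0.0]
ft_force: [0.8, -0.0, -3.1]
grip_width: 0.0093
```

Call:
{"api": "send_rows", "payload": {"motion": [{"offset": [0,0,0.0005],"twist": 0},{"offset": [0,0,0.001],"twist": 0},{"offset": [0,0,0.0015],"twist": 0},{"offset": [0,0,0.0015],"twist": 0}]}}

```text
clock: 15.6
position: [0.5978, 0.1148, 0.2262]
tcp_rot: [0.657, 0.754, -0.0, -0.0]
ft_force: [-0.1, 0.5, -2.8]
grip_width: 0.0091
```

Call:
{"api": "send_rows", "payload": {"motion": [{"offset": [0,0,0.0004],"twist": 0},{"offset": [0,0,0.0008],"twist": 0},{"offset": [0,0,0.0012],"twist": 0},{"offset": [0,0,0.0012],"twist": 0}]}}

```text
clock: 16.0
position: [0.5978, 0.1149, 0.2257]
tcp_rot: [0.657, 0.754, 0.0, 0.0]
ft_force: [-1.6, -0.6, 1.7]
grip_width: 0.0097
```

```bash
python3 - <<'E'
from h import *
from plant import *
f=cams.grab_frame('side');cv2.imwrite('pics/s8.png',cv2.resize(f['frame'][150:310,180:310,::-1],None,fx=3.7,fy=3.7,interpolation=cv2.INTER_CUBIC))
plan(.5975,.1148,.2257,7.9)
E
```

```text
pos [0.5978 0.1149 0.2258] tooly 7.9 z [ 7.e-04  2.e-04 -1.e+00] off [-0.     -0.0003  0.0001] twist 0.0 F [-1.81 -1.07  1.5 ] w 0.0093 t 16.05 q [0.19 0.47 0.27 1.37 0.   1.62]
```

View pics/s8.png

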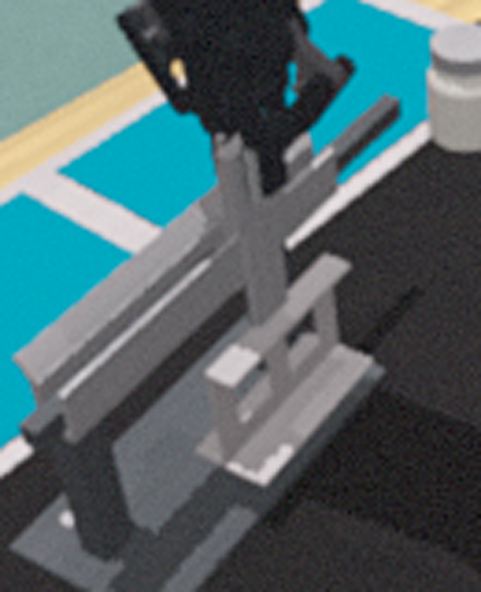

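The tongue is on the floor: contact came at 0.2257, 14 mm below the runner contact, with only about 4.5 N. I'll open in stages so it leans softly.

Call:
{"api": "send_rows", "payload": {"motion": [{"offset": [0,0,0],"twist": 0},{"offset": [0,0,0],"twist": 0},{"offset": [0,0,0],"twist": 0},{"offset": [0,0,0],"twist": 0}], "jaw": 0.02, "force": 20}}

```text
clock: 16.45
position: [0.5979, 0.1148, 0.2251]
tcp_rot: [0.657, 0.754, 0.0, 0.0]
ft_force: [0.1, -1.2, -0.1]
grip_width: 0.0202
```

Call:
{"api": "send_rows", "payload": {"motion": [{"offset": [0,0,0],"twist": 0},{"offset": [0,0,0],"twist": 0},{"offset": [0,0,0],"twist": 0},{"offset": [0,0,0],"twist": 0}], "jaw": 0.04}}

```text
clock: 16.85
position: [0.5979, 0.1148, 0.2251]
tcp_rot: [0.657, 0.754, 0.0, 0.0]
ft_force: [-0.5, -1.0, -0.6]
grip_width: 0.0401
```

Call:
{"api": "send_rows", "payload": {"motion": [{"offset": [0,0,0],"twist": 0},{"offset": [0,0,0],"twist": 0},{"offset": [0,0,0],"twist": 0},{"offset": [0,0,0],"twist": 0},{"offset": [0,0,0],"twist": 0},{"offset": [0,0,0],"twist": 0}], "jaw": 0.085}}

```text
clock: 17.45
position: [0.5978, 0.1148, 0.2251]
tcp_rot: [0.657, 0.754, 0.0, -0.0]
ft_force: [-0.4, 0.9, 0.0]
grip_width: 0.0849
```

```bash
python3 - <<'E'
from h import *
from plant import *
f=cams.grab_frame('side');cv2.imwrite('pics/s9.png',cv2.resize(f['frame'][150:310,180:310,::-1],None,fx=3.7,fy=3.7,interpolation=cv2.INTER_CUBIC))
plan(.5975,.1148,.2257,7.9)
E
```

```text
pos [0.5978 0.1148 0.2251] tooly 7.9 z [-0.  0. -1.] off [ 0.     -0.0003 -0.0006] twist 0.0 F [-0.71 -0.72 -1.33] w 0.0849 t 17.5 q [0.19 0.47 0.27 1.36 0.   1.62]
```

View pics/s9.png

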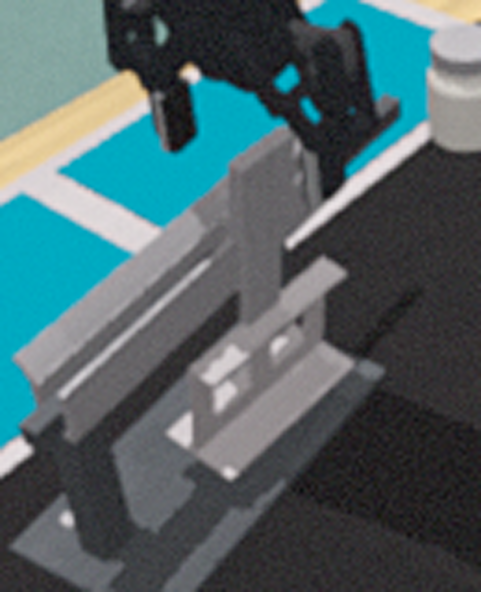

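Released, and the hanger leans against the lip with its tab at about crop (270,190), clear of both fingers. Retreating straight up.

Call:
{"api": "send_rows", "payload": {"motion": [{"offset": [0,0,-0.004],"twist": 0},{"offset": [0,0,-0.012],"twist": 0},{"offset": [0,0,-0.024],"twist": 0},{"offset": [0,0,-0.04],"twist": 0},{"offset": [0,0,-0.06],"twist": 0},{"offset": [0,0,-0.08],"twist": 0},{"offset": [0,0,-0.1],"twist": 0},{"offset": [0,0,-0.115],"twist": 0},{"offset": [0,0,-0.12],"twist": 0},{"offset": [0,0,-0.12],"twist": 0}]}}

```text
clock: 18.5
position: [0.5983, 0.1149, 0.3467]
tcp_rot: [0.657, 0.754, 0.001, 0.001]
ft_force: [0.5, 0.2, 0.1]
grip_width: 0.0852
```

Call:
{"api": "send_rows", "payload": {"motion": [{"offset": [0,-0.02,0],"twist": 0},{"offset": [-0.02,-0.05,0],"twist": 0},{"offset": [-0.05,-0.08,0],"twist": 0},{"offset": [-0.09,-0.11,0],"twist": 0},{"offset": [-0.13,-0.14,0],"twist": 0},{"offset": [-0.17,-0.16,0],"twist": 0},{"offset": [-0.2,-0.17,0],"twist": 0},{"offset": [-0.21,-0.17,0],"twist": 0},{"offset": [-0.21,-0.17,0],"twist": 0}]}}

```text
clock: 19.4
position: [0.4581, -0.1175, 0.3444]
tcp_rot: [0.658, 0.753, -0.0, -0.0]
ft_force: [0.4, 0.3, -0.7]
grip_width: 0.0852
```

```bash
python3 - <<'E'
from h import *
from plant import *
ims=[]
for c,(x0,y0,x1,y1) in {'side':(170,140,310,320),'top':(170,130,330,230)}.items():
  f=cams.grab_frame(c);cv2.imwrite(f'pics/{c}10.png',f['frame'][:,:,::-1]);cv2.imwrite(f'pics/{c}10z.png',cv2.resize(f['frame'][y0:y1,x0:x1,::-1],None,fx=3.3 if c=='side' else 4.8,fy=3.3 if c=='side' else 4.8,interpolation=cv2.INTER_CUBIC))
  for t in ['tab','hook_tip']:
    for r in spotter.landmark_of(c,t): print(c,t,[round(float(v),4) for v in r['location']],round(float(r['p']),2))
# expected home tip
print('runner/trough expect', frame(.6095,.148,7.85,[[0,-.031,.15]]).round(4))
plan(.5975,.1148,.2257,7.9)
E
```

```text
side tab [0.3616, -0.1703, 0.1842] 0.74
side tab [0.5909, 0.1116, 0.2164] 0.68
side hook_tip [0.6154, 0.1141, 0.1522] 0.72
side hook_tip [0.3498, -0.1698, 0.1085] 0.69
top tab [0.5924, 0.1143, 0.2173] 0.79
top tab [0.3762, 0.2742, -0.0067] 0.18
runner/trough expect [[0.6137 0.1173 0.15  ]]
pos [ 0.4586 -0.1154  0.3449] tooly 8.03 z [-4.e-04  4.e-04 -1.e+00] off [0.2085 0.1697 0.1192] twist 0.13 F [-0.54 -0.09 -0.67] w 0.085 t 19.7 q [-0.25  0.17  0.15  1.55  0.    1.18]
```

View pics/side10z.png

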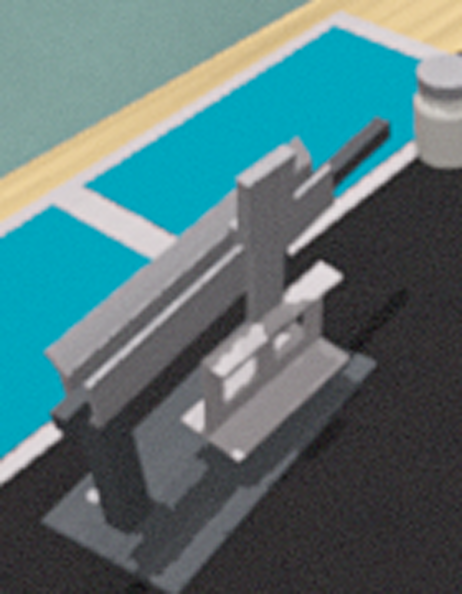

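View pics/top10.png

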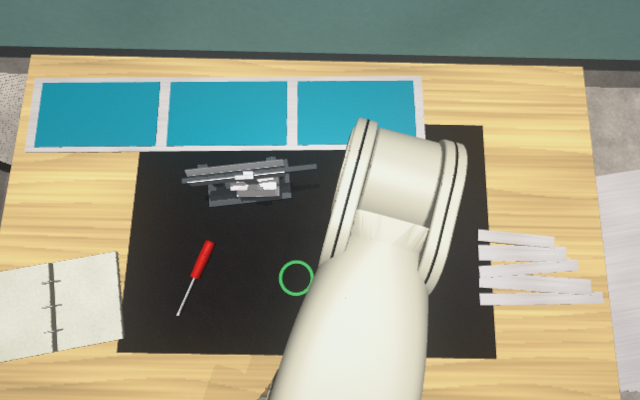

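The hanger hangs on the lip: side crop (275,300), top view around (255,185). The spotter puts the tongue tip at z ≈ 0.152, which is the floor level. The other things it can see are unmoved, and the robot is clear. Handing in.

```bash
python3 -c "
from plant import job
print(job.finish_job())"
```

```text
the job is handed in; nothing more can be done
None
```

The hanger farthest to the robot's right is hanging on the rail with its tongue fully home in the pocket, and the job is handed in at about 20 s on the clock.

I gripped it by the tab and brought it in from the front. The tongue touched the runner about 30 mm from the pocket, and I slid it along at roughly 8 N until the support vanished. It then lowered to the trough floor, about 14 mm below the runner contact, at about 4.5 N. I opened the gripper in stages and backed away upward.

**Last checks:**
- **Hang:** the hanger leans against the lip. The side camera network put the hook tip at z ≈ 0.152 m against 0.150 m for the floor, and within about 4 mm of the expected position.
- **Force:** the wrist readings at the end of each move stayed under about 6 N. I did not read the force within a move.
- **Bystanders:** the other things visible in the last pictures had not moved. The arm hid the jar, offcut and second hanger in the last top view. The side camera still found the second hanger in its place, and the jar was visible in its picture; I did not check the offcut again.
- **Disagreement:** the pocket lay about 3 to 5 mm farther along the rail than I had estimated from the top picture. I went by touch instead.

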